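# Right the toppled utensil crock

## Task

The blue utensil crock has toppled over on the kitchen counter. Tip it back upright and slide it along the counter, never picking it up off the counter, until it stands with its whole foot on the round green mat, and let go of it. Leave the soap bottle, the storage jar, the pepper mill and the mug standing where they are.

Things in the scene. Friction and masses are not known exactly. Their poses are not given: they have to be found in the camera images.
- crock: Open square crock, blue, white band, white inside, melamine, 0.4 kg; outside 96 x 96 x 110 mm tall, walls 8 mm, floor 12 mm. Origin: centre of underside; z axis points out of the mouth, x, y square to the walls. Lies on a side, mouth roughly away from the robot. Raising the mouth's top edge tips it about its foot's lower edge; past half-way it falls upright, 96 mm to its foot's side.
- mat: Round flat green mat with a thin yellow ring, 190 mm across, under 2 mm thick, stuck to the counter: things slide onto it without a step. (The crock slides well when pushed or pulled below about 70 mm; nearer its rim it tends to tip and jam.) Origin at its centre on the counter.
- soap: Orange dish-soap bottle with white cap and label, 68 mm in diameter, 170 mm tall, standing loose at the outer side of the crock or the mat. Origin at the centre of its underside. Leave it alone.
- jar: Glass storage jar with a wooden lid, 80 mm in diameter, 100 mm tall, standing loose between the crock and the mat. Origin at the centre of its underside. Leave it alone.
- mill: Dark wooden pepper mill, at most 60 mm in diameter, 105 mm tall, standing loose between the crock and the mat; the crock fits through between jar and mill. Origin at the centre of its underside. Leave it alone.
- mug: White mug, 80 mm in diameter, 90 mm tall, standing loose at the outer side of the crock or the mat. Origin at the centre of its underside, handle on its +y side reaching about 75 mm from its axis. Leave it alone.
Mind the look-alikes: they are no part of the job. Of the things like the crock, leave any that is purple or red; of the rest the smaller one is meant.

How it is judged:
By the outcome, as a careful person would: the job done as asked, in the order asked, and still so for the second after the job is handed in, with the robot touching nothing.
It also fails if it takes over 58 s, if anything falls off the work surface, if the arm or the gripper's body presses on something with over 40 N, if the wrist force passes 120 N, or if a joint passes its speed limit or range.

## Robot

A 6-joint arm with a two-finger parallel gripper is mounted at the origin on the work surface. World frame = base frame: x ahead of the robot, y to its left, z up, the work surface at z = 0. Lengths are in m, angles in degrees, forces in N, time in s.
With the tool pointing down it reaches from about 0.4 to 0.825 m from the base axis. Payload 7 kg.
Tool frame: the origin (TCP) lies at the very end of the fingers, on their centre line; the grasp point (between the pads) lies 19 mm behind it; z points along the fingers, y is the line along which they close (so a half turn about z gives the same grasp; the last joint's range is limited). The gripper opens to 85 mm and grips with 20 to 120 N. Pads are 22 mm wide; open, the fingers measure 114 mm over their backs; the gripper's body (76 mm by 85 mm) begins 54 mm behind the grasp point. The pads swing forward as they close: fully open they stand 13 mm farther back than shut.
Start: joints at [86.465, 20.546, 0.682, 0, -70.136, -16.507], TCP at [0.231, 0.634, 0.231] pointing down, gripper open.
Joint ranges: [-176.03, 176.03], [-82.01, 121.73], [-58.28, 71.71], [-173.87, 95.51], [-174.79, -0.11], [-173.66, 173.66]. Speed limits (degrees/s): [136.94, 136.94, 172.46, 180, 180, 180].

## Interface

Orientations are given as [roll, pitch, yaw] about the fixed x, y, z axes, in that order (R = Rz(yaw) Ry(pitch) Rx(roll)).
In Python, from bench import observe, vision, r gives the robot as it stands.
- The arm moves only by the tool jog_arm, never from a script. Its argument "motion" is a list of rows, each a list of 5 numbers: the shift along the tool's x, y, z normalised to -1 to 1, where 1 is 0.15 m, then the turn about the tool's z normalised to -1 to 1, where 1 is pi rad, then the opening, from -1 (shut) to 1 (fully open). A call has 1 to 20 rows; each row is the pose to reach, as a shift and turn from the pose commanded when the call began, along the tool's axes at that moment, turning the shorter way round; what a row does not reach only later rows make up. A row lasts 1/8 s, in which the tool goes at most 62.5 mm and 10.7 degrees, less where a joint would pass 70% of its speed; a pose out of reach is approached as far as the arm can. A call with a number of a shift or a turn outside -1 to 1 is refused whole. A call with a gripper value outside its range is refused whole. The fingers move at their own pace and stop on an object; "force" is the grip in N (left out, the last holds). Time passes only in rows, so rows that repeat a pose let the fingers close. It gives the time, the measured TCP pose, the force, the opening and the grip force at its end, in the units of the state.
- observe(): the state, without advancing time (a new reading comes with each control period).
- vision.snapshot(name): name is "scene" or "top"; returns a dict with "pixels" (400x640x3 uint8, red, green, blue), "z_map" (400x640 float32, m along the optical axis (not along the pixel's ray), 0 where there is no reading), "camera_matrix" (3x3 intrinsics, pixels), "k1" (the pictures are not rectified: a ray, as slopes to the right and down, at radius r is drawn at 1 + k1 r^2 times it, then the intrinsics apply), "R" (3x3) and "t" (3): a world point X has camera coordinates R X + t. Camera axes: x right, y down, z forward; pixel columns grow to the right and rows downward; lengths in m; the calibration is good to about 2 mm. A picture is of the moment at which its call begins.
- r.sign_off(): hands the job in; it is judged then, once.
Trained networks look in a picture, given as the dict that the camera call returned (one of the last four; its "shot" number tells which), for a name from the list of things; names that differ only in an ending like _2 or _b are one class to them, and where a whole thing is asked for, a point or a joint stands for the part that bears it (a point fixed in the world has none). Each returns a list of dicts, best first, with "confidence" (0 to 1); they miss things now and then, are a little off and sometimes report something else, mostly with a low value. They report only what shows in the picture. A call takes as long as a camera call. They do not tell look-alikes from the thing itself.
- vision.spot_in(picture, query): "point" ([x, y, z] in m, in world coordinates, good to about 4 mm: the middle of the surface that is visible of it).
- vision.tip_of(picture, query): "point" ([x, y, z] in m, in world coordinates, good to about 4 mm: a listed point, or the origin of a listed thing).
The state is a dict: "time": time; "joints": joint angles; "joint_vel": joint speeds; "effort": joint torques, N m; "tcp_pos": TCP position; "ee_rot": TCP orientation; "ft_force": force on the tool from outside, world axes, zero at the start; "torque": the same for the moment, N m; "finger_gap": finger opening in m; "grip_force": force on a finger pad.
Only numpy, scipy, OpenCV 4.12 (cv2) and the standard library are available. Lean on these libraries where they do the work, as an engineer would, in place of code of your own. Each camera call takes 0.05 s, during which the arm holds its last target. There are 200 camera calls.

## Working session

There is one attempt and no reset: what is moved stays moved. The work goes in short steps, Python scripts to look and compute and a tool call to move; the robot and the scene stay as the last step left them, time stands still between calls to the robot, and variables do not carry over. Pictures are saved under pics/ and viewed, at most 10 in all, crops included, and the job is handed in when it is done.

Besides the shell and the picture viewer there is one more tool, called in YAML: its name, and indented under it one key for each argument. jog_arm: Moves the arm, as the interface text tells. Scaled input: -1 to 1 covers 0.15 m each way for a shift and pi rad each way for a turn. Its arguments: {"type":"object","properties":{"motion":{"type":"array"},"force":{"type":"number"}},"required":["motion"]}

```bash
ls; mkdir -p pics
cat > h.py <<'E'
import numpy as np, cv2
from bench import observe, vision, r
def save(p,n): cv2.imwrite(f'pics/{n}.png',cv2.cvtColor(p['pixels'],cv2.COLOR_RGB2BGR))
def cloud(p):
    K=np.array(p['camera_matrix']);h,w=p['z_map'].shape
    u,v=np.meshgrid(np.arange(w),np.arange(h))
    pts=np.stack([u,v],-1).reshape(-1,1,2).astype(float)
    n=cv2.undistortPoints(pts,K,np.array([p['k1'],0,0,0.])).reshape(h,w,2)
    z=p['z_map'][...,None]
    c=np.concatenate([n*z,z],-1)
    W=(c-np.array(p['t']))@np.array(p['R'])
    W[p['z_map']==0]=np.nan
    return W
E
python3 - <<'E'
from h import *
s=observe();print(s)
for n in ['scene','top']:
    p=vision.snapshot(n);save(p,n+'0');np.save(n+'0.npy',cloud(p))
    for q in ['crock','mat','soap','jar','mill','mug']:
        print(n,q,[(np.round(d['point'],3).tolist(),round(d['confidence'],2)) for d in vision.tip_of(p,q)],[(np.round(d['point'],3).tolist(),round(d['confidence'],2)) for d in vision.spot_in(p,q)])
E
```

```text
pics
{'time': 0.0, 'joints': array([ 8.64658147e+01,  2.05907720e+01,  6.34045808e-01, -2.06438005e-02,
       -7.01366112e+01, -1.65055445e+01]), 'joint_vel': array([ 0.01458713, -0.03743462, -0.04904796,  0.01993536, -0.07289341,
        0.05126137]), 'effort': array([-1.97381880e-03, -5.83318162e+01,  2.93412262e+01,  6.93638206e+00,
       -5.87984134e-03,  6.07900823e-07]), 'tcp_pos': array([0.23117459, 0.63366122, 0.23037159]), 'ee_rot': array([ 1.79904995e+02, -7.91368767e-03, -2.00467534e+01]), 'ft_force': array([-0.65468161, -0.02882637, -0.51899299]), 'torque': array([-0.02579611, -0.04593225, -0.01251544]), 'grip_force': 0.0, 'finger_gap': 0.08517348641307496}
scene crock [([0.684, -0.219, 0.055], 0.78), ([0.484, -0.252, 0.049], 0.76), ([0.227, -0.445, 0.064], 0.71), ([0.708, -0.513, 0.067], 0.55)] [([0.746, -0.226, 0.1], 0.88), ([0.548, -0.274, 0.096], 0.82), ([0.653, -0.552, 0.128], 0.79), ([0.301, -0.402, 0.129], 0.56)]
scene mat [([0.516, 0.231, 0.0], 0.8)] [([0.518, 0.229, -0.0], 0.85), ([0.525, 0.437, 0.06], 0.27)]
scene soap [([0.486, -0.432, 0.001], 0.68)] [([0.502
[... 187 characters left out ...]
.72)]
top crock [([0.229, -0.445, 0.067], 0.81), ([0.477, -0.25, 0.048], 0.8), ([0.68, -0.214, 0.05], 0.77), ([0.705, -0.515, 0.066], 0.65)] [([0.717, -0.206, 0.095], 0.92), ([0.279, -0.383, 0.132], 0.86), ([0.525, -0.257, 0.095], 0.57), ([0.625, -0.521, 0.13], 0.56)]
top mat [([0.515, 0.231, -0.0], 0.9), ([0.462, -0.028, -0.001], 0.54)] [([0.513, 0.231, 0.003], 0.97)]
top soap [([0.478, -0.436, -0.001], 0.85)] [([0.473, -0.421, 0.11], 0.9)]
top jar [([0.736, -0.048, -0.003], 0.78), ([0.464, -0.026, -0.002], 0.37)] [([0.713, -0.052, 0.099], 0.73)]
top mill [([0.46, -0.026, -0.002], 0.92)] [([0.454, -0.028, 0.092], 0.9)]
top mug [([0.526, 0.455, -0.005], 0.64)] [([0.528, 0.459, 0.046], 0.94)]
```

View pics/top0.png

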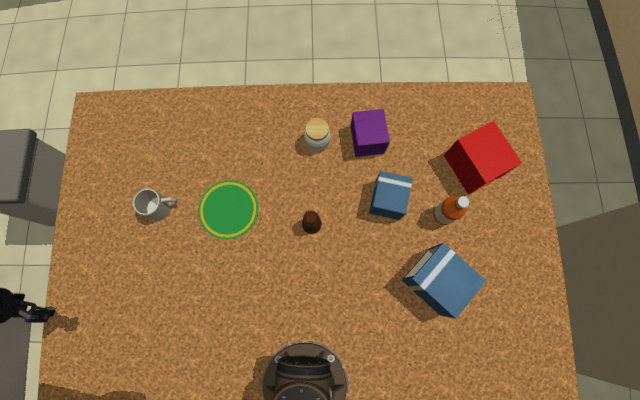

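View pics/scene0.png

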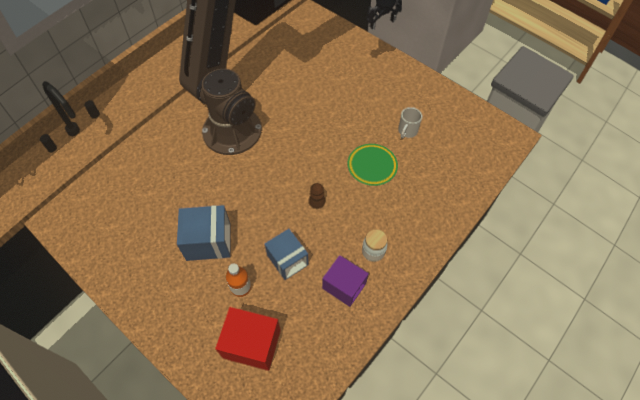

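The pictures show the small blue crock at top px (392,195), with its mouth to the +x side (away from the robot). The larger blue one at (445,280) and the purple and red ones are decoys. The jar is at (317,135), the mill at (312,222) and the mat at (228,209).

My plan has two parts:
- **Tip:** put the vertical fingers in front of the mouth's top rim, push towards the foot and rise.
- **Slide:** pinch one wall low and drag the crock between jar and mill.

Next I'll fit the crock's pose.

Run:
```python
import numpy as np,cv2
for n in ['top0','scene0']:
    W=np.load(n+'.npy')
    m=(abs(W[...,2]-.096)<.006)&(abs(W[...,0]-.53)<.11)&(abs(W[...,1]+.26)<.085)
    P=W[m];rc=cv2.minAreaRect((P[:,:2]*1000).astype(np.float32))
    print(n,len(P),rc,P[:,2].mean(),'\n',cv2.boxPoints(rc).round())
    for nm,c,h in [('jar',(.735,-.05),.1),('mill',(.461,-.027),.1),('purple',(.70,-.21),.1)]:
        q=W[(np.hypot(W[...,0]-c[0],W[...,1]-c[1])<.07)&(W[...,2]>.02)]
        print(nm,np.nanpercentile(q,[1,50,99],axis=0).round(3).tolist())
```

```text
top0 1196 ((532.7720336914062, -265.1937255859375), (95.32478332519531, 109.1821517944336), 75.73382568359375) 0.0964693790378967 
 [[ 468. -298.]
 [ 574. -325.]
 [ 597. -232.]
 [ 492. -206.]]
jar [[0.692, -0.089, 0.021], [0.716, -0.052, 0.098], [0.764, -0.015, 0.104]]
mill [[0.436, -0.055, 0.022], [0.454, -0.03, 0.095], [0.482, -0.004, 0.107]]
purple [[0.676, -0.263, 0.022], [0.709, -0.211, 0.095], [0.766, -0.166, 0.1]]
scene0 903 ((535.7637329101562, -264.6119384765625), (98.40676879882812, 112.8074951171875), 75.93012237548828) 0.09591740186511671 
 [[ 469. -299.]
 [ 579. -326.]
 [ 602. -231.]
 [ 493. -203.]]
jar [[0.703, -0.091, 0.022], [0.743, -0.066, 0.095], [0.777, -0.019, 0.107]]
mill [[0.444, -0.055, 0.021], [0.473, -0.039, 0.07], [0.49, -0.007, 0.109]]
purple [[0.684, -0.264, 0.024], [0.724, -0.221, 0.096], [0.767, -0.167, 0.105]]
```

jog_arm:
  motion:
    - [1, 1, 0, -0.0325, 0]
    - [1, 1, 0, -0.0325, 0]
    - [1, 1, 0, -0.0325, 0]
    - [1, 1, 0, -0.0325, 0]

```text
time: 1.8
tcp_pos: [0.3217, 0.4391, 0.2319]
ee_rot: [-180.0, -0.0, -14.3]
ft_force: [0.4, 0.2, 0.0]
finger_gap: 0.0425
grip_force: 0.0
```

jog_arm:
  motion:
    - [0.79, 1, 0, 0, 0]
    - [0.79, 1, 0, 0, 0]
    - [0.79, 1, 0, 0, 0]
    - [0.79, 1, 0, 0, 0]

```text
time: 2.3
tcp_pos: [0.3999, 0.2646, 0.2317]
ee_rot: [-180.0, -0.0, -14.4]
ft_force: [0.1, -0.0, -0.2]
finger_gap: 0.0428
grip_force: 0.0
```

jog_arm:
  motion:
    - [0.79, 1, 0, 0, 0]
    - [0.79, 1, 0, 0, 0]
    - [0.79, 1, 0, 0, 0]
    - [0.79, 1, 0, 0, 0]

```text
time: 2.8
tcp_pos: [0.4782, 0.0903, 0.2312]
ee_rot: [180.0, -0.0, -14.4]
ft_force: [0.1, 0.6, -0.4]
finger_gap: 0.0431
grip_force: 0.0
```

jog_arm:
  motion:
    - [0.79, 1, 0, 0, 0]
    - [0.79, 1, 0, 0, 0]
    - [0.79, 1, 0, 0, 0]
    - [0.79, 1, 0, 0, 0]

```text
time: 3.3
tcp_pos: [0.5565, -0.0837, 0.2305]
ee_rot: [180.0, 0.0, -14.4]
ft_force: [-0.3, 0.2, 0.5]
finger_gap: 0.0426
grip_force: 0.0
```

jog_arm:
  motion:
    - [0.776, 1, 0.26, 0, 0]
    - [0.776, 1, 0.26, 0, 0]
    - [0.776, 1, 0.26, 0, 0]
    - [0.776, 1, 0.26, 0, 0]

```text
time: 3.8
tcp_pos: [0.632, -0.2568, 0.1895]
ee_rot: [180.0, 0.2, -14.3]
ft_force: [0.1, 0.1, -0.1]
finger_gap: 0.0426
grip_force: 0.0
```

jog_arm:
  motion:
    - [0, 0.21, 0.4, 0, 0]
    - [0, 0.21, 0.87, 0, 0]
    - [0, 0.21, 0.87, 0, 0]
    - [0, 0.21, 0.87, 0, 0]
    - [0, 0.21, 0.87, 0, 0]

```text
time: 4.42
tcp_pos: [0.6258, -0.2857, 0.065]
ee_rot: [180.0, -0.3, -14.1]
ft_force: [0.4, -0.4, -0.3]
finger_gap: 0.043
grip_force: 0.0
```

Run:
```python
from h import *
s=observe();print(s['tcp_pos'],s['ee_rot'],s['ft_force'],s['joints'])
p=vision.snapshot('scene');save(p,'s1')
im=cv2.imread('pics/s1.png')[150:330,180:420];cv2.imwrite('pics/s1c.png',cv2.resize(im,None,fx=3,fy=3))
```

```text
[ 0.6258156  -0.2856777   0.06496025] [179.98946336  -0.25768906 -14.09391526] [ 0.39077941 -0.41138059 -0.32468056] [-8.32672829e+00  2.92243877e+01 -8.81797370e+00  4.63524912e-02
 -5.17023218e+01  8.42041436e+01]
```

View pics/s1c.png

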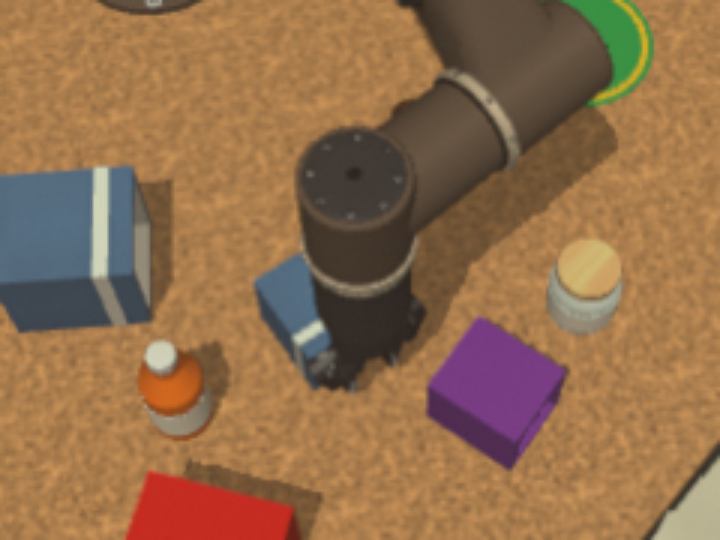

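The fingers are in front of the mouth at zoomed px (360,370), clear of the purple box. I'll approach the rim slowly.

jog_arm:
  motion:
    - [-0.1, 0, 0, 0, 0]
    - [-0.15, 0, 0, 0, 0]
    - [-0.18, 0, 0, 0, 0]
    - [-0.2, 0, 0, 0, 0]
    - [-0.2, 0, 0, 0, 0]

```text
time: 5.1
tcp_pos: [0.5952, -0.279, 0.0624]
ee_rot: [180.0, -0.1, -14.2]
ft_force: [3.1, -1.9, 1.7]
finger_gap: 0.0426
grip_force: 1.5
```

jog_arm:
  motion:
    - [-0.02, 0, -0.03, 0, 0]
    - [-0.035, 0, -0.055, 0, 0]
    - [-0.05, 0, -0.08, 0, 0]
    - [-0.07, 0, -0.105, 0, 0]
    - [-0.095, 0, -0.13, 0, 0]
    - [-0.12, 0, -0.15, 0, 0]
    - [-0.15, 0, -0.17, 0, 0]
    - [-0.18, 0, -0.19, 0, 0]
    - [-0.21, 0, -0.21, 0, 0]
    - [-0.24, 0, -0.23, 0, 0]
    - [-0.27, 0, -0.247, 0, 0]
    - [-0.27, 0, -0.247, 0, 0]

```text
time: 6.6
tcp_pos: [0.5546, -0.2687, 0.0989]
ee_rot: [-180.0, 0.0, -14.2]
ft_force: [1.3, 0.1, 1.0]
finger_gap: 0.043
grip_force: 0.7
```

Run:
```python
from h import *
s=observe();print(s['tcp_pos'],s['ee_rot'],s['ft_force'])
p=vision.snapshot('scene');save(p,'s2')
im=cv2.imread('pics/s2.png')[190:300,220:360];cv2.imwrite('pics/s2c.png',cv2.resize(im,None,fx=5,fy=5))
for n in ['scene','top']:
    W=cloud(vision.snapshot(n));P=vision.snapshot(n)['pixels'].astype(int)
    m=(P[...,2]>P[...,0]*1.3)&(abs(W[...,0]-.5)<.15)&(abs(W[...,1]+.26)<.1)
    print(n,m.sum(),np.nanpercentile(W[m],[1,10,50,90,99],axis=0).round(3).tolist())
```

```text
[ 0.55456027 -0.26871545  0.09893064] [-1.79994499e+02  2.73915269e-02 -1.41990417e+01] [1.29145026 0.14005365 0.99722592]
scene 218 [[0.438, -0.318, 0.053], [0.447, -0.312, 0.079], [0.477, -0.282, 0.102], [0.549, -0.261, 0.114], [0.578, -0.227, 0.292]]
top 1174 [[0.438, -0.307, 0.046], [0.452, -0.289, 0.092], [0.487, -0.25, 0.106], [0.533, -0.213, 0.126], [0.552, -0.201, 0.131]]
```

View pics/s2c.png

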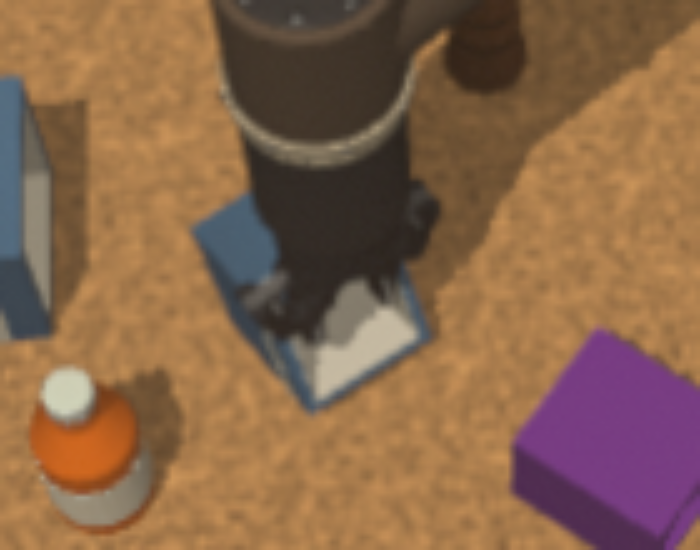

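It's tipping: the mouth is raised about 20°, with the fingers inside the top rim at zoomed px (290,300). I'll continue over centre.

jog_arm:
  motion:
    - [-0.07, 0, -0.04, 0, 0]
    - [-0.147, 0, -0.073, 0, 0]
    - [-0.22, 0, -0.095, 0, 0]
    - [-0.307, 0, -0.117, 0, 0]
    - [-0.38, 0, -0.128, 0, 0]
    - [-0.467, 0, -0.137, 0, 0]
    - [-0.52, 0, -0.14, 0, 0]
    - [-0.57, 0, -0.14, 0, 0]
    - [-0.61, 0, -0.14, 0, 0]
    - [-0.64, 0, -0.14, 0, 0]
    - [-0.64, 0, -0.14, 0, 0]
    - [-0.64, 0, -0.3, 0, 0]
    - [-0.64, 0, -0.6, 0, 0]
    - [-0.64, 0, -0.6, 0, 0]

```text
time: 8.6
tcp_pos: [0.4645, -0.246, 0.1923]
ee_rot: [180.0, -0.4, -14.2]
ft_force: [-0.0, -0.1, -0.3]
finger_gap: 0.0426
grip_force: 0.0
```

```bash
cat > c.py <<'E'
from h import *
import sys
s=observe();print(s['tcp_pos'],s['ee_rot'],s['ft_force'])
x,y=float(sys.argv[1]),float(sys.argv[2])
for n in ['scene','top']:
    p=vision.snapshot(n);W=cloud(p);save(p,n+sys.argv[3])
    P=p['pixels'].astype(int)
    m=(abs(W[...,2]-.11)<.007)&(abs(W[...,0]-x)<.085)&(abs(W[...,1]-y)<.085)
    m=cv2.morphologyEx(m.astype(np.uint8),cv2.MORPH_OPEN,np.ones((2,2)))>0
    rc=cv2.minAreaRect((W[m][:,:2]*1000).astype(np.float32));print(n,m.sum(),rc,cv2.boxPoints(rc).round().tolist())
    for q in ['crock','jar','mill']: print(q,[(np.round(d['point'],3).tolist(),round(d['confidence'],2)) for d in vision.tip_of(p,q)])
E
python3 c.py .434 -.24 3
python3 -c "
import cv2;cv2.imwrite('pics/t3c.png',cv2.resize(cv2.imread('pics/top3.png')[120:300,280:520],None,fx=3,fy=3))"
```

```text
[ 0.46447834 -0.24600826  0.19233241] [179.98941709  -0.37264665 -14.15886471] [-0.0282693  -0.08870385 -0.26890211]
scene 192 ((445.5252990722656, -234.37350463867188), (124.56513214111328, 91.83851623535156), 64.84036254882812) [[377.0, -271.0], [461.0, -310.0], [514.0, -198.0], [430.0, -158.0]]
crock [([0.23, -0.446, 0.065], 0.69), ([0.684, -0.221, 0.05], 0.65), ([0.706, -0.512, 0.066], 0.61), ([0.432, -0.239, 0.002], 0.56)]
jar [([0.734, -0.05, 0.002], 0.75)]
mill [([0.462, -0.027, 0.003], 0.89)]
top 406 ((436.41766357421875, -254.38229370117188), (114.86336517333984, 116.3907470703125), 75.0138931274414) [[365.0, -295.0], [478.0, -325.0], [507.0, -214.0], [395.0, -184.0]]
crock [([0.228, -0.442, 0.066], 0.71), ([0.428, -0.235, -0.001], 0.63)]
jar []
mill []
```

View pics/t3c.png

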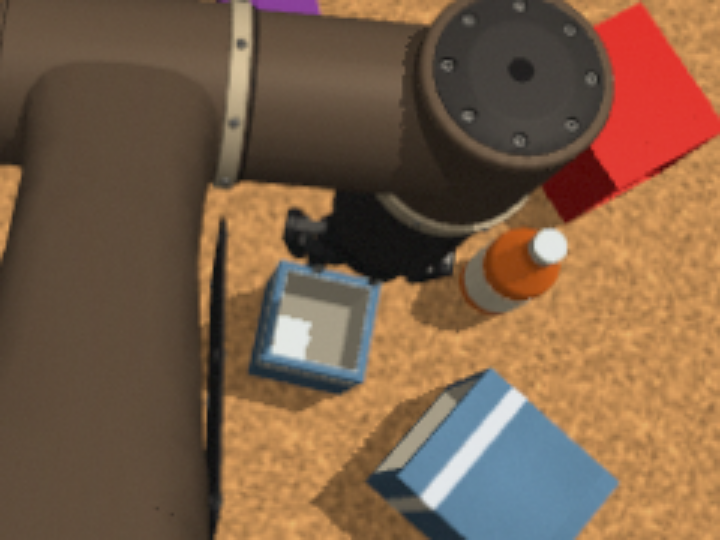

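The crock stands upright (zoomed px about 317,325). Now I'll fit its pose from the blue rim.

```bash
cat > f.py <<'E'
from h import *
import sys
x,y=float(sys.argv[1]),float(sys.argv[2])
for n in ['scene','top']:
    p=vision.snapshot(n);W=cloud(p);P=p['pixels'].astype(int)
    m=(abs(W[...,2]-.11)<.008)&(abs(W[...,0]-x)<.09)&(abs(W[...,1]-y)<.09)&(P[...,2]>P[...,0]*1.15)&(P[...,2]>60)
    q=(W[m][:,:2]*1000).astype(np.float32);rc=cv2.minAreaRect(q)
    print(n,m.sum(),rc)
s=observe();print(s['tcp_pos'],s['ee_rot'],s['ft_force'])
E
python3 f.py .432 -.238
```

```text
scene 161 ((433.39825439453125, -238.32423400878906), (96.34599304199219, 97.37840270996094), 76.46515655517578)
top 329 ((430.50848388671875, -238.58056640625), (94.2488784790039, 96.18781280517578), 75.42574310302734)
[ 0.46192788 -0.24529865  0.18834104] [ 1.79994453e+02  5.44565050e-02 -1.41936086e+01] [ 0.27908118  0.0961527  -1.13168719]
```

jog_arm:
  motion:
    - [-0.204, -0.288, 0, 0, 0]
    - [-0.204, -0.288, 0, 0, 0]
    - [-0.204, -0.288, 0, 0, 0]
    - [-0.204, -0.288, 0.25, 0, 0]
    - [-0.204, -0.288, 0.5, 0, 0]
    - [-0.204, -0.288, 0.7, 0, 0]
    - [-0.204, -0.288, 0.85, 0, 0]
    - [-0.204, -0.288, 0.94, 0, 0]
    - [-0.204, -0.288, 0.94, 0, 0]
    - [-0.204, -0.288, 0.94, 0, 0]
    - [-0.204, -0.288, 0.94, 0, 0]

```text
time: 10.48
tcp_pos: [0.4437, -0.196, 0.0487]
ee_rot: [-180.0, -0.1, -14.2]
ft_force: [0.3, -0.2, 0.7]
finger_gap: 0.0427
grip_force: 0.0
```

jog_arm:
  motion:
    - [0, 0, 0, 0, -0.4]
    - [0, 0, 0, 0, -0.6]
    - [0, 0, 0, 0, -0.7]
    - [0, 0, 0, 0, -1]
    - [0, 0, 0, 0, -1]
    - [0, 0, 0, 0, -1]
    - [0, 0, 0, 0, -1]
    - [0, 0, 0, 0, -1]
  force: 25

```text
time: 11.48
tcp_pos: [0.4432, -0.1959, 0.048]
ee_rot: [-180.0, -0.0, -14.2]
ft_force: [-0.8, 2.8, 5.3]
finger_gap: 0.0077
grip_force: 28.8
```

```bash
python3 f.py .432 -.238
```

```text
scene 187 ((432.7921447753906, -238.69061279296875), (98.7766342163086, 99.6711654663086), 77.13801574707031)
top 187 ((422.0809020996094, -237.64414978027344), (94.21994018554688, 79.60778045654297), 75.41582489013672)
[ 0.44323772 -0.195872    0.04801506] [-1.79993694e+02 -2.14698867e-02 -1.41861473e+01] [-1.02258733  3.413188    5.62257593]
```

The wall is gripped with a slight downward bias. I'll drag it in segments.

jog_arm:
  motion:
    - [0.03, -0.03, 0.003, 0, -1]
    - [0.1, -0.1, 0.005, 0, -1]
    - [0.18, -0.19, 0.005, 0, -1]
    - [0.27, -0.28, 0.005, 0, -1]
    - [0.36, -0.37, 0.005, 0, -1]
    - [0.45, -0.47, 0.005, 0, -1]
    - [0.54, -0.56, 0.005, 0, -1]
    - [0.63, -0.65, 0.005, 0, -1]
    - [0.71, -0.74, 0.005, 0, -1]
    - [0.78, -0.81, 0.005, 0, -1]
    - [0.83, -0.86, 0.005, 0, -1]
    - [0.86, -0.895, 0.005, 0, -1]
    - [0.86, -0.895, 0.005, 0, -1]
  force: 25

```text
time: 13.2
tcp_pos: [0.5998, -0.0981, 0.0472]
ee_rot: [179.9, 0.1, -14.2]
ft_force: [-5.1, -1.4, 9.0]
finger_gap: 0.008
grip_force: 29.4
```

```bash
python3 f.py .59 -.14
python3 - <<'E'
from h import *
p=vision.snapshot('scene');save(p,'s4');cv2.imwrite('pics/s4c.png',cv2.resize(cv2.imread('pics/s4.png')[110:300,210:430],None,fx=3,fy=3))
E
```

```text
scene 201 ((588.70556640625, -140.3461151123047), (100.72480773925781, 99.74507141113281), 76.05423736572266)
top 209 ((585.5036010742188, -141.6239013671875), (94.63641357421875, 94.87906646728516), 76.62870025634766)
[ 0.59979527 -0.09807436  0.04722039] [ 1.79924572e+02  1.18051636e-01 -1.42026473e+01] [-4.62319719 -1.33769106  7.96591178]
```

View pics/s4c.png

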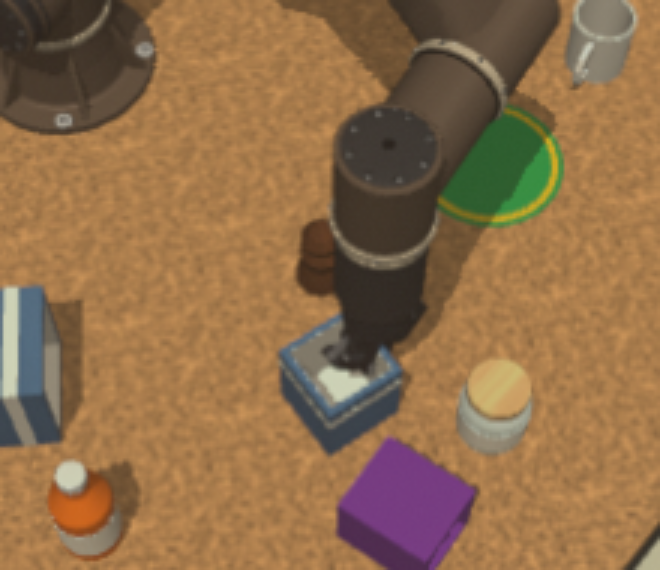

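The crock slides upright (zoomed px 340,380), and the mill (320,255) and jar (495,405) are undisturbed. I'll go on through the gap.

jog_arm:
  motion:
    - [-0.01, -0.04, 0, 0, -1]
    - [-0.035, -0.14, 0, 0, -1]
    - [-0.06, -0.24, 0, 0, -1]
    - [-0.085, -0.34, 0, 0, -1]
    - [-0.11, -0.44, 0, 0, -1]
    - [-0.135, -0.54, 0, 0, -1]
    - [-0.16, -0.63, 0, 0, -1]
    - [-0.172, -0.68, 0, 0, -1]
    - [-0.172, -0.68, 0, 0, -1]

```text
time: 14.48
tcp_pos: [0.6011, 0.0094, 0.0472]
ee_rot: [-179.9, -0.0, -14.1]
ft_force: [-1.3, 1.9, 7.0]
finger_gap: 0.008
grip_force: 29.0
```

jog_arm:
  motion:
    - [-0.01, -0.04, 0, 0, -1]
    - [-0.035, -0.14, 0, 0, -1]
    - [-0.06, -0.24, 0, 0, -1]
    - [-0.085, -0.34, 0, 0, -1]
    - [-0.11, -0.44, 0, 0, -1]
    - [-0.135, -0.54, 0, 0, -1]
    - [-0.16, -0.63, 0, 0, -1]
    - [-0.172, -0.68, 0, 0, -1]
    - [-0.172, -0.68, 0, 0, -1]

```text
time: 15.6
tcp_pos: [0.6009, 0.1143, 0.0472]
ee_rot: [-180.0, -0.0, -14.1]
ft_force: [-1.1, 0.0, 5.9]
finger_gap: 0.0074
grip_force: 29.0
```

```bash
python3 f.py .59 .07
```

```text
scene 183 ((590.5523071289062, 71.5287094116211), (102.3058853149414, 99.17515563964844), 77.12055969238281)
top 250 ((587.2144775390625, 69.57103729248047), (96.67832946777344, 94.7557373046875), 76.37873077392578)
[0.60089629 0.11426091 0.04724318] [-1.79943509e+02 -3.76450787e-03 -1.41620191e+01] [-1.28330399  1.57836561  5.7584038 ]
```

jog_arm:
  motion:
    - [-0.03, -0.04, 0, 0, -1]
    - [-0.1, -0.12, 0, 0, -1]
    - [-0.18, -0.21, 0, 0, -1]
    - [-0.26, -0.31, 0, 0, -1]
    - [-0.34, -0.41, 0, 0, -1]
    - [-0.42, -0.51, 0, 0, -1]
    - [-0.5, -0.61, 0, 0, -1]
    - [-0.58, -0.71, 0, 0, -1]
    - [-0.65, -0.8, 0, 0, -1]
    - [-0.71, -0.87, 0, 0, -1]
    - [-0.748, -0.918, 0, 0, -1]
    - [-0.748, -0.918, 0, 0, -1]
    - [-0.748, -0.918, 0, 0, -1]

```text
time: 17.32
tcp_pos: [0.5253, 0.2754, 0.0472]
ee_rot: [-179.9, 0.0, -14.2]
ft_force: [-2.4, 2.4, 6.4]
finger_gap: 0.0076
grip_force: 29.0
```

```bash
python3 f.py .515 .231
```

```text
scene 169 ((514.9546508789062, 233.0692901611328), (105.58720397949219, 99.61172485351562), 76.83551788330078)
top 275 ((511.261474609375, 230.88333129882812), (97.47183227539062, 94.29899597167969), 75.982421875)
[0.52526656 0.27537724 0.04722548] [-1.79928707e+02  3.07002826e-02 -1.41812546e+01] [-2.07285243  1.06631308  6.52453234]
```

jog_arm:
  motion:
    - [0, 0, 0, 0, -0.8]
    - [0, 0, 0, 0, -0.5]
    - [0, 0, 0, 0, -0.2]
    - [0, 0, 0, 0, -0.1]
    - [0, 0, 0, 0, -0.1]
    - [0, 0, 0, 0, -0.1]
    - [0, 0, -0.1, 0, -0.1]
    - [0, 0, -0.3, 0, -0.1]
    - [0, 0, -0.6, 0, -0.1]
    - [0, 0, -1, 0, -0.1]
    - [0, 0, -1, 0, -0.1]
    - [0, 0, -1, 0, -0.1]

```text
time: 18.92
tcp_pos: [0.5259, 0.274, 0.1982]
ee_rot: [-179.9, -0.0, -14.2]
ft_force: [-0.1, 0.2, -0.3]
finger_gap: 0.0383
grip_force: 0.0
```

jog_arm:
  motion:
    - [0.3, 0, -0.3, 0, 0]
    - [0.7, 0, -0.3, 0, 0]
    - [1, 0, -0.3, 0, 0]
    - [1, 0, -0.3, 0, 0]
    - [1, 0, -0.3, 0, 0]

```text
time: 19.55
tcp_pos: [0.6708, 0.2368, 0.2404]
ee_rot: [179.9, 0.1, -14.2]
ft_force: [-0.3, 0.4, 0.1]
finger_gap: 0.0427
grip_force: 0.0
```

```bash
python3 c.py .514 .231 5; python3 f.py .514 .231
```

```text
[0.67084307 0.23676522 0.2403542 ] [ 1.79883997e+02  1.23120770e-01 -1.42298274e+01] [-0.34493014  0.37698202  0.09379302]
scene 239 ((524.3712768554688, 264.67724609375), (172.03656005859375, 98.34268188476562), 80.08934783935547) [[461.0, 188.0], [558.0, 171.0], [588.0, 341.0], [491.0, 358.0]]
crock [([0.228, -0.445, 0.064], 0.85), ([0.511, 0.235, 0.002], 0.58), ([0.686, -0.221, 0.051], 0.56), ([0.523, 0.453, -0.001], 0.29)]
jar [([0.735, -0.048, 0.002], 0.75)]
mill [([0.462, -0.026, 0.005], 0.62)]
top 413 ((511.10150146484375, 231.24703979492188), (97.07666778564453, 92.47019958496094), 76.09494018554688) [[455.0, 195.0], [544.0, 173.0], [568.0, 267.0], [478.0, 289.0]]
crock [([0.229, -0.444, 0.065], 0.97), ([0.511, 0.233, -0.002], 0.93), ([0.705, -0.515, 0.064], 0.71), ([0.678, -0.216, 0.046], 0.63)]
jar [([0.736, -0.051, -0.004], 0.78)]
mill [([0.462, -0.024, -0.002], 0.64)]
scene 188 ((514.82666015625, 231.68492126464844), (100.81017303466797, 100.15016174316406), 75.3094253540039)
top 326 ((511.1194152832031, 230.93580627441406), (95.57968139648438, 93.90856170654297), 75.33007049560547)
[0.67118849 0.23746135 0.24245908] [-1.79979951e+02 -1.65889934e-02 -1.41671816e+01] [ 0.15019642 -0.64738169  0.13491312]
```

View pics/scene5.png

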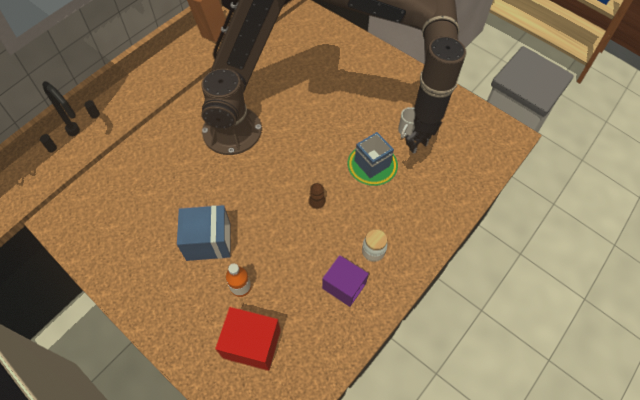

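View pics/top5.png

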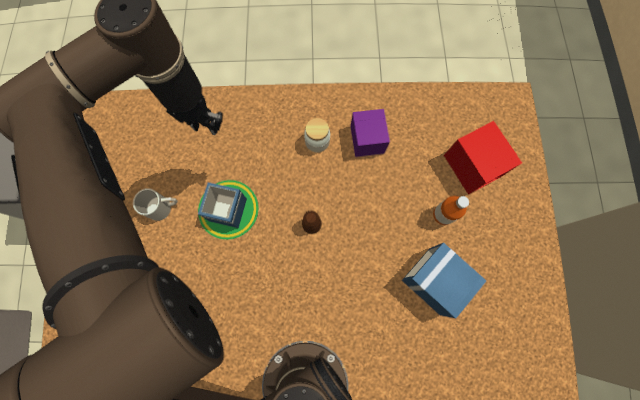

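The crock stands centred on the mat (top px 222,205). The other things are in place and the gripper is clear.

```bash
python3 -c "
from bench import r;print(r.sign_off())"
```

```text
the job is handed in; nothing more can be done
None
```

The crock stands upright, centred on the green mat to within a few mm and let go of; the last pictures show the soap bottle, jar, mill and mug where they were, and the job was handed in at about 20 s (no verdict was shown).

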